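# Locate a block in the corner of a drilling fixture and hold it for clamping

## Robot

A 6-joint arm with a two-finger parallel gripper is mounted at the origin on a cart in front of the work surface, level with it; the furniture and walls round the work are solid. World frame = base frame: x ahead of the robot, y to its left, z up, the work surface at z = 0. Lengths are in m, angles in rad, forces in N, time in s.
With the tool pointing down it reaches from about 0.35 to 0.85 m from the base axis. Payload 8.1 kg.
Tool frame: the origin (TCP) lies at the very end of the fingers, on their centre line; the grasp point (between the pads) lies 19 mm behind it; z points along the fingers, y is the direction in which the jaws open and shut (so a half turn about z gives the same grasp; the last joint's range is limited). The gripper opens to 93 mm and grips with 3 to 60 N. Pads are 15 mm wide; open, the fingers measure 128 mm over their backs; the gripper's body (75 mm by 188 mm) begins 65 mm behind the grasp point.
Start: joints at [-1.208, 0.13, 1.488, -0, 1.523, -0.085], TCP at [0.26, -0.541, 0.219] pointing down, gripper open.
Joint ranges: [-2.96, 2.96], [-0.89, 2.26], [0.02, 2.5], [-1.34, 4.48], [0, 2.73], [-2.66, 2.66]. Speed limits (rad/s): [2.39, 2.39, 2.79, 3.14, 3.14, 3.14].

## Interface

Orientations are given as a rotation vector (axis times angle).
In Python, from plant import robot gives the robot as it stands.
- The arm moves only by the shell command python3 -m inch 'ROWS' [FORCE]. ROWS is JSON, a list that holds one entry, the list of rows, each a list of 7 numbers: the shift along the tool's x, y, z in cm, then the turn, a rotation vector about the tool's x, y, z in degrees, then the gripper command: -1 is fully open, 1 is shut, values between are in proportion. A call has 1 to 5 rows; each row shifts and turns the commanded pose from where the row before left it, along the tool's axes as they then stand; what a row does not reach is not made up. A row lasts 1/10 s, in which the tool goes at most 50 mm and 8.59 degrees, less where a joint would pass 70% of its speed; a pose out of reach is approached as far as the arm can. A call with a gripper value outside its range is refused whole. The fingers move at their own pace and stop on an object; FORCE is the grip in N (left out, the last holds). Time passes only in rows, so rows that do not move let the fingers close. It gives the time, the measured TCP pose, the force and the opening at its end, in the units of the state.
- robot.read_state(): the state, without advancing time (a new reading comes with each control period).
- robot.read_camera(name): name is "side" or "top" or "wrist"; returns a dict with "image" (400x640x3 uint8, blue, green, red), "K" (3x3 intrinsics, pixels), "R" (3x3) and "t" (3): a world point X has camera coordinates R X + t; the wrist camera has in their place "tool_from_camera" (4x4, takes a point from camera to tool coordinates, whose origin is the TCP and whose axes are the flange's). Camera axes: x right, y down, z forward; pixel columns grow to the right and rows downward; lengths in m; the calibration is good to about 2 mm. A picture is of the moment at which its call begins: read the wrist's pose just before it. There is no depth.
- robot.close_job(): hands the job in, once; it reports no verdict.
The state is a dict: "t": time; "q": joint angles; "dq": joint speeds; "joint_torque": joint torques, N m; "tool_pos": TCP position; "orientation": TCP orientation; "force": force on the tool from outside, world axes, zero at the start; "wrist_torque": the same for the moment, N m; "opening": finger opening in m.
Only numpy, scipy, OpenCV 4.12 (cv2) and the standard library are available. Lean on these libraries where they do the work, as an engineer would, in place of code of your own. Each camera call takes 0.05 s, during which the arm holds its last target. There are 200 camera calls.

## Task

Please set this steel block up on the fixture plate for the next row of holes: first lay the flat steel strip on the plate flush against both fence pads, about centred on them, as a spacer; then set the block flat on the plate and press it into the corner, its long side tight against the strip and its short side hard against the end stop, with the spring pin in the stop pushed right in. The spring pushes back and nothing clamps the block yet, so finish while still holding it pressed firmly against both, ready for me to clamp, and leave the other things on the bench where they lie.

Things in the scene. Friction and masses are not known exactly. Their poses are not given: they have to be found in the camera images.
- fixture: fixture plate screwed to the bench: dark blackened steel, 200 (x) x 250 (y) x 15 mm, with a grid of tapped holes. Origin at the centre of its underside; its +x points to the fence side (away from the robot), its +y to the end-stop side, +z up. Its top, on which the work lies, is at z = 15 mm. All offsets of fence, end stop and pin below are in this frame
- fence: the fence: two equal steel pads bolted on the plate, each 26 x 26 mm and 16 mm high, centred at y = -62 and +62 mm, with their front faces (towards the robot) in one plane at x = +60 mm; open between them (98 mm). Origin and axes as the fixture plate's
- end_stop: the end stop: one steel block bolted on the plate, x from -40 to +12 mm, y from +75 to +105 mm, 20 mm high; its face looks to -y at y = +75 mm. Origin and axes as the fixture plate's. Friction on plate and strip takes up part of a push: some 20 N towards the stop and 10 N towards the strip are right
- spring_pin (a joint): steel spring pin, 8 mm thick, that stands 4 mm proud of the end stop's face, at x = -10 mm and 11 mm above the plate's top; it pushes back on the work. 0 = out, 0.004 m = pushed in flush with the face; about 1 N to start it, 3 N to hold it flush
- corner (a point): where the plane of the fence faces (x = +60 mm) meets the plane of the end-stop face (y = +75 mm), on the plate's top; axes as the plate's
- strip: bright flat steel bar, 26 (x) x 177 (y) x 6 mm (z), 0.15 kg, lying flat on the bench left or right of the plate. Origin at the centre of its underside, y along it. Flush against both pads and centred, its origin lies at (47, 0, 15) mm in the plate's frame (it may be up to 25 mm off along y); its front edge then is at x = 34 mm and passes behind the end stop with 22 mm to spare
- block: plain steel block, 60 (x) x 75 (y) x 22 mm (z), about 0.75 kg, lying flat on the bench on the other side of the plate from the strip. Origin at the centre of its underside. Seated, its long side is against the strip's front edge and its short side against the end stop: origin at (4, 37.5, 15) mm in the plate's frame
- square: try square, dark stock with a steel blade, 100 x 158 x 16 mm, beyond the work on the right; origin under its middle. A bystander
- screwdriver: screwdriver with a green handle, 22 x 152 mm, near edge, between plate and bench vice; origin under its middle. A bystander
- oiler: yellow oil bottle, 52 x 74 x 127 mm tall, at the back by the lamp foot; origin under its middle. A bystander
- loose_nut: hexagon nut, 22 mm wide, 12 mm high, just right of the fixture plate; origin under its middle. A bystander
- pliers_2: pliers with blue grips, 160 mm long, beyond the fixture plate; origin under the middle. A bystander

How it is judged:
By the outcome, as a careful person would: the job done as asked, in the order asked, and still so for the second after the job is handed in, while the arm keeps its last pose, push and grip.
It also fails if it takes over 72 s, if anything falls off the work surface, if the arm or the gripper's body presses on something with over 40 N, if the wrist force passes 120 N, or if a joint passes its speed limit or range.

## Working session

There is one attempt and no reset: what is moved stays moved. The work goes in short steps, Python scripts to look and compute and a shell command to move; the robot and the scene stay as the last step left them, time stands still between calls to the robot, and variables do not carry over. Pictures are saved under pics/ and viewed, about 8 in all and at most 12, crops included, and the job is handed in when it is done.

```bash
ls; mkdir -p pics
cat > h.py <<'E'
import numpy as np, cv2
from plant import robot
from scipy.spatial.transform import Rotation as Ro
def cam(n):
    s=robot.read_state(); c=robot.read_camera(n)
    if n=="wrist":
        T=np.eye(4);T[:3,:3]=Ro.from_rotvec(s["orientation"]).as_matrix();T[:3,3]=s["tool_pos"]
        W=T@np.array(c["tool_from_camera"]); c["Rc"]=W[:3,:3]; c["o"]=W[:3,3]
    else:
        R=np.array(c["R"]); c["Rc"]=R.T; c["o"]=-R.T@np.array(c["t"])
    c["K"]=np.array(c["K"]); return c
def ray(c,uv,z):
    uv=np.atleast_2d(np.array(uv,float)); d=np.c_[uv,np.ones(len(uv))]@np.linalg.inv(c["K"]).T@c["Rc"].T
    return c["o"]+d*((z-c["o"][2])/d[:,2])[:,None]
def proj(c,X):
    p=(np.atleast_2d(X)-c["o"])@c["Rc"]@c["K"].T; return p[:,:2]/p[:,2:]
E
python3 - <<'E'
from h import *
for n in ("top","side"):
    c=cam(n); cv2.imwrite(f"pics/{n}0.png",c["image"]); print(n,c["o"],c["Rc"].round(2).tolist(),c["K"].tolist())
s=robot.read_state();print(s)
E
```

```text
pics
top [0.47578438 0.03620512 1.02898436] [[0.02, -0.99, 0.11], [-1.0, -0.02, 0.0], [0.0, -0.11, -0.99]] [[401.9430084549306, 0.0, 323.76565154145817], [0.0, 401.9430084549306, 203.0107131761102], [0.0, 0.0, 1.0]]
side [0.1970656  0.98650501 0.54625141] [[-0.93, -0.15, 0.34], [-0.37, 0.41, -0.83], [-0.02, -0.9, -0.44]] [[392.19438641851985, 0.0, 318.6821431782947], [0.0, 392.19438641851985, 201.1321998770421], [0.0, 0.0, 1.0]]
{'t': 0.1, 'q': array([-1.20840333e+00,  1.31096745e-01,  1.48918011e+00, -1.52663493e-05,
        1.52297099e+00, -8.54004643e-02]), 'dq': array([ 1.31075714e-05, -7.29607307e-04, -2.07664549e-03, -3.32973710e-04,
       -1.03922917e-03, -8.41101902e-04]), 'joint_torque': array([ 1.31729150e-03, -5.61339533e+01, -4.93096769e+01,  7.70748476e-02,
        2.90805643e-02, -7.31595009e-06]), 'tool_pos': array([ 0.25961992, -0.5403575 ,  0.21768036]), 'orientation': array([-3.06158078e+00, -6.97167843e-01,  3.82459515e-04]), 'force': array([ 0.79737887,  0.47350058, -0.23918912]), 'wrist_torque': array([ 0.00075088, -0.01296409,  0.01978643]), 'opening': 0.09290432713282377}
```

View pics/top0.png

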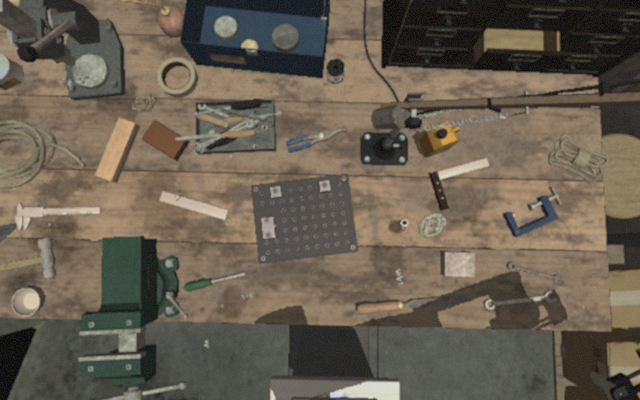

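Run:
```python
from h import *
c=cam("top"); im=c["image"]; g=cv2.cvtColor(im,cv2.COLOR_BGR2GRAY); hsv=cv2.cvtColor(im,cv2.COLOR_BGR2HSV)
def rect(box,mask,z,nm):
    x0,y0,x1,y1=box; m=np.zeros_like(g); m[y0:y1,x0:x1]=mask[y0:y1,x0:x1]
    m=cv2.morphologyEx(m,cv2.MORPH_OPEN,np.ones((3,3)))
    cs,_=cv2.findContours(m,cv2.RETR_EXTERNAL,cv2.CHAIN_APPROX_NONE); k=max(cs,key=cv2.contourArea)
    P=ray(c,k.reshape(-1,2),z); r=cv2.minAreaRect((P[:,:2]*1000).astype(np.float32)); print(nm,r,cv2.boxPoints(r).round().tolist())
low=((hsv[...,1]<60)).astype(np.uint8)*255
rect((150,180,240,230),low&((g>130)*255).astype(np.uint8),.006,"strip")
rect((435,240,485,285),low&((g>130)*255).astype(np.uint8),.022,"block")
rect((240,165,370,270),((hsv[...,1]<70)&(g<200)).astype(np.uint8)*255,.015,"plate")
s=cam("side"); 
cv2.imwrite("pics/both.png",np.vstack([cv2.resize(im[160:290,150:500],(800,297)),cv2.resize(s["image"][100:340],(800,300))]))
```

```text
strip ((574.3302612304688, 369.3811950683594), (178.81576538085938, 28.80192756652832), 74.68756866455078) [[537.0, 287.0], [565.0, 279.0], [612.0, 452.0], [584.0, 459.0]]
block ((439.8512878417969, -303.8234558105469), (72.17884063720703, 60.16516876220703), 89.42235565185547) [[409.0, -340.0], [470.0, -340.0], [470.0, -268.0], [410.0, -267.0]]
plate ((530.5791625976562, 100.77336883544922), (232.9133758544922, 284.8291015625), 7.727808475494385) [[396.0, 226.0], [434.0, -56.0], [665.0, -25.0], [627.0, 258.0]]
```

View pics/both.png

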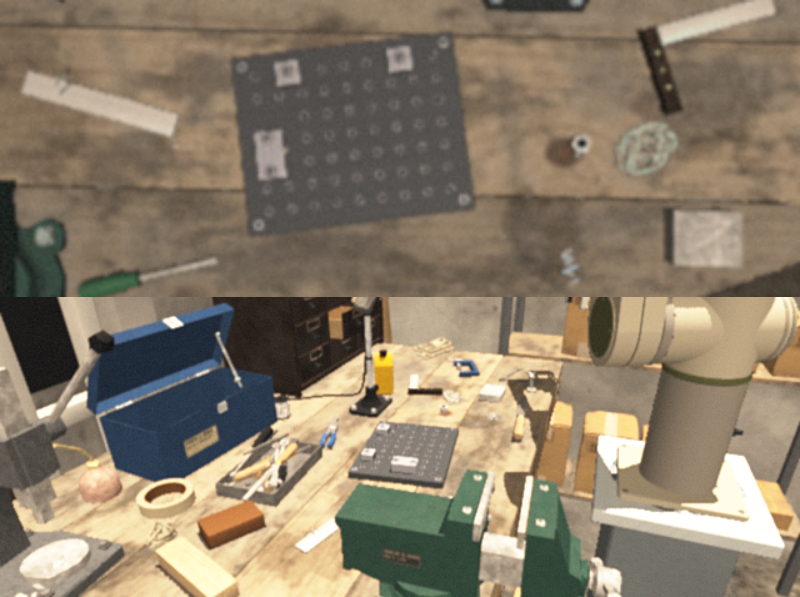

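```bash
python3 -m inch '[[[0,0,-1,0,0,-8,-1],[0,0,-1,0,0,-8,-1],[0,0,-1,0,0,-8,-1],[0,0,-1,0,0,-8,-1],[0,0,-1,0,0,-8,-1]]]'
python3 -m inch '[[[0,0,0,0,0,-8,-1],[0,0,0,0,0,-8,-1],[0,0,0,0,0,-8.4,-1],[0,0,0,0,0,0,-1]]]'
python3 -m inch '[[[3,2.5,0,0,0,0,-1],[3,2.5,0,0,0,0,-1],[3,2.5,0,0,0,0,-1],[3,2.5,0,0,0,0,-1],[3,2.5,0,0,0,0,-1]]]'
python3 -m inch '[[[3,2,0,0,0,0,-1],[3,2,0,0,0,0,-1],[3,0,0,0,0,0,-1],[0,0,0,0,0,0,-1],[0,0,0,0,0,0,-1]]]'
python3 - <<'E'
from h import *
c=cam("wrist"); cv2.imwrite("pics/w1.png",c["image"]); print(np.array(c["tool_from_camera"]).round(3).tolist(),c["K"].tolist(),c["o"],c["Rc"].round(3).tolist())
print(Ro.from_rotvec(robot.read_state()["orientation"]).as_matrix().round(4).tolist())
E
```

```text
t: 0.7
tool_pos: [0.2598, -0.5407, 0.2687]
orientation: [-2.634, -1.71, -0.0]
force: [-0.5, -0.3, -0.4]
opening: 0.0929
t: 1.1
tool_pos: [0.2598, -0.5407, 0.2684]
orientation: [-2.217, -2.225, -0.0]
force: [-0.1, 0.8, 0.2]
opening: 0.0933
t: 1.6
tool_pos: [0.3854, -0.3894, 0.2685]
orientation: [-2.226, -2.216, -0.0]
force: [0.8, -0.0, -0.1]
opening: 0.093
t: 2.1
tool_pos: [0.4247, -0.3004, 0.2688]
orientation: [2.222, 2.22, -0.0]
force: [0.1, -0.2, 0.2]
opening: 0.0929
[[-0.001, -0.96, -0.279, 0.078], [1.0, -0.0, -0.001, -0.0], [0.0, -0.279, 0.96, -0.166], [0.0, 0.0, 0.0, 1.0]] [[299.27424638051, 0.0, 319.35519219413703], [0.0, 299.27424638051, 199.11450788455616], [0.0, 0.0, 1.0]] [ 0.42441785 -0.22208765  0.43439077] [[1.0, -0.001, -0.001], [-0.001, -0.96, -0.28], [-0.0, 0.28, -0.96]]
[[0.0013, 1.0, 0.0001], [1.0, -0.0013, -0.0006], [-0.0006, 0.0001, -1.0]]
```

View pics/w1.png

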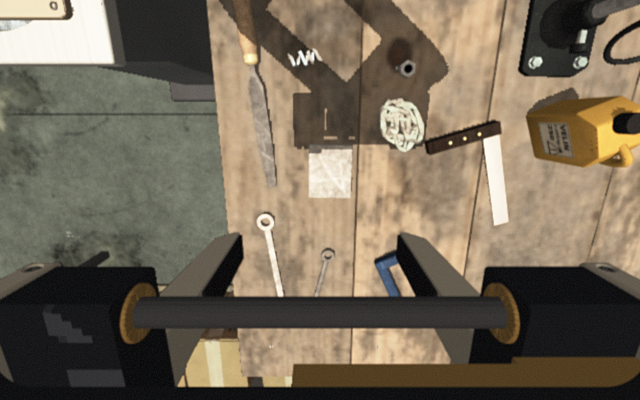

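```bash
cat > m.py <<'E'
from h import *
def rect(c,mask,box,z):
    x0,y0,x1,y1=box; m=np.zeros(mask.shape[:2],np.uint8); m[y0:y1,x0:x1]=mask[y0:y1,x0:x1]*255
    m=cv2.morphologyEx(m,cv2.MORPH_OPEN,np.ones((3,3)))
    cs,_=cv2.findContours(m,cv2.RETR_EXTERNAL,cv2.CHAIN_APPROX_NONE); k=cv2.convexHull(max(cs,key=cv2.contourArea))
    P=ray(c,k.reshape(-1,2),z); r=cv2.minAreaRect((P[:,:2]*1000).astype(np.float32)); return r,cv2.boxPoints(r).round(1).tolist(),cv2.boundingRect(k)
E
python3 - <<'E'
from m import *
c=cam("wrist"); g=cv2.cvtColor(c["image"],6); print(rect(c,g>150,(295,140,365,205),.022))
cv2.imwrite("pics/blk.png",cv2.resize(c["image"][130:210,290:370],(480,480)))
E
python3 -m inch '[[[4,0.5,0,0,0,0,-1],[4,0.5,0,0,0,0,-1],[4,0.5,0,0,0,0,-1],[4,0.5,0,0,0,0,-1],[4,0.5,0,0,0,0,-1]]]'
python3 -m inch '[[[4,0.5,0,0,0,0,-1],[4,0.5,0,0,0,0,-1],[4,0.5,0,0,0,0,-1],[4,0.5,0,0,0,0,-1],[4,0.5,0,0,0,0,-1]]]'
python3 -m inch '[[[4,1,0,0,0,0,-1],[0,1,0,0,0,0,-1],[0,0,0,0,0,0,-1],[0,0,0,0,0,0,-1]]]'
python3 - <<'E'
from h import *
c=cam("wrist"); cv2.imwrite("pics/w2.png",c["image"])
E
```

```text
(((431.44635009765625, -308.2331237792969), (84.18214416503906, 85.22561645507812), 89.89956665039062), [[388.79998779296875, -350.20001220703125], [474.0, -350.3999938964844], [474.1000061035156, -266.20001220703125], [388.8999938964844, -266.1000061035156]], (295, 145, 62, 60))
t: 2.7
tool_pos: [0.4494, -0.1004, 0.2687]
orientation: [2.224, 2.218, 0.0]
force: [0.7, -0.7, -0.3]
opening: 0.0927
t: 3.2
tool_pos: [0.4748, 0.0999, 0.2687]
orientation: [2.224, 2.219, 0.0]
force: [0.8, -0.4, -0.4]
opening: 0.0929
t: 3.6
tool_pos: [0.4944, 0.1378, 0.2683]
orientation: [-2.223, -2.22, 0.002]
force: [-0.3, 0.4, 0.3]
opening: 0.0929
```

View pics/w2.png

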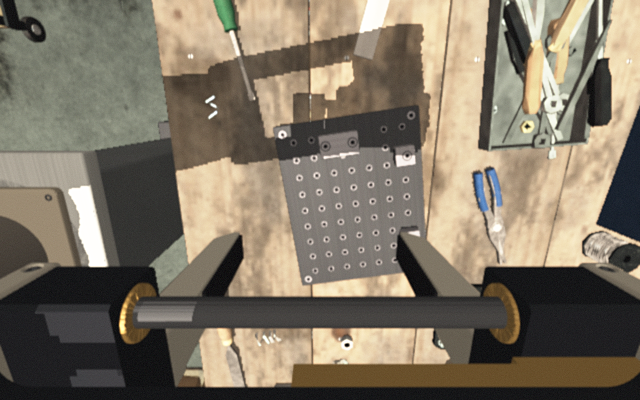

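Run:
```python
from h import *
c=cam("wrist"); np.save("w2o.npy",c["o"]);np.save("w2R.npy",c["Rc"])
cv2.imwrite("pics/w2c.png",cv2.resize(c["image"][97:293,265:435],None,fx=3,fy=3,interpolation=cv2.INTER_CUBIC))
def fit(c,uv,nm):
    M=np.array([[-100,125],[100,125],[-100,-125],[100,-125]],float)[:len(uv)]
    W=ray(c,uv,.015)[:,:2]*1000
    a=M-M.mean(0);b=W-W.mean(0); th=np.arctan2((a[:,0]*b[:,1]-a[:,1]*b[:,0]).sum(),(a*b).sum())
    R=np.array([[np.cos(th),-np.sin(th)],[np.sin(th),np.cos(th)]]); t=W.mean(0)-R@M.mean(0)
    print(nm,np.degrees(th),t,(M@R.T+t-W).round(1).tolist())
fit(c,[(275,127),(418,106),(304,285)],"wrist")
t=cam("top"); f=350/800
fit(t,[(150+f*x,160+f*y) for x,y in [(248,234),(233,60),(473,208),(452,34)]],"top")
```

```text
wrist 8.397359581938918 [548.26289759  87.41655721] [[-2.2, 0.1], [3.3, 2.3], [-1.1, -2.4]]
top 7.793028366298575 [545.73780625  85.87067171] [[-3.1, 0.2], [3.5, 3.0], [-2.9, -2.1], [2.5, -1.1]]
```

View pics/w2c.png

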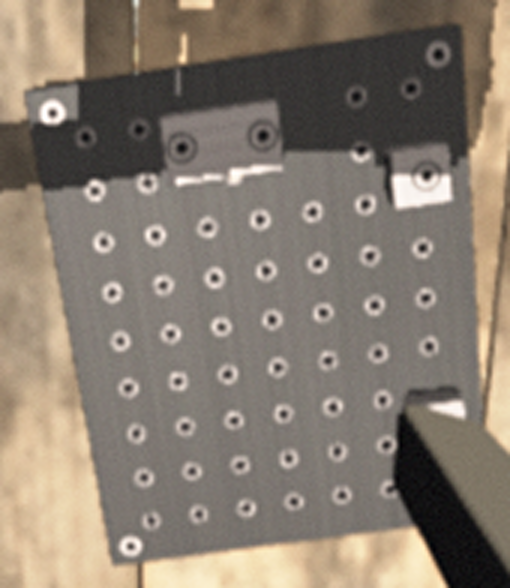

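```bash
python3 - <<'E'
from h import *
c={"o":np.load("w2o.npy"),"Rc":np.load("w2R.npy"),"K":np.array([[299.274,0,319.355],[0,299.274,199.1145],[0,0,1]])}
uv=[(273,127.4),(418.4,105),(302.4,284.4)]
M=np.array([[-100,125],[100,125],[-100,-125]],float);W=ray(c,uv,.015)[:,:2]*1000
a=M-M.mean(0);b=W-W.mean(0); th=np.arctan2((a[:,0]*b[:,1]-a[:,1]*b[:,0]).sum(),(a*b).sum())
R=np.array([[np.cos(th),-np.sin(th)],[np.sin(th),np.cos(th)]]); t=W.mean(0)-R@M.mean(0)
print(np.degrees(th),t,(M@R.T+t-W).round(1).tolist())
E
python3 -m inch '[[[4,1.5,-1,0,0,0,-1],[4,1.5,0,0,0,0,-1],[4,1.5,0,0,0,0,-1],[4,1.5,0,0,0,0,-1],[4,1.5,0,0,0,0,-1]]]'
python3 -m inch '[[[3,0.5,2,0,0,7.5,-1],[0,0,3,0,0,7.8,-1],[0,0,3,0,0,0,-1],[0,0,0,0,0,0,-1],[0,0,0,0,0,0,-1]]]'
python3 - <<'E'
from m import *
c=cam("wrist"); cv2.imwrite("pics/w3.png",c["image"]); g=cv2.cvtColor(c["image"],6); h=cv2.cvtColor(c["image"],cv2.COLOR_BGR2HSV)
print(rect(c,(h[...,1]<40)&(g>150),(230,0,410,400),.006))
E
```

```text
8.281830855321417 [546.57015301  87.95076584] [[-0.9, 1.3], [1.5, 1.4], [-0.6, -2.8]]
t: 4.25
tool_pos: [0.5697, 0.3399, 0.279]
orientation: [2.222, 2.22, 0.001]
force: [0.4, -1.0, 0.8]
opening: 0.0932
t: 4.75
tool_pos: [0.5739, 0.3684, 0.1988]
orientation: [-2.497, -1.906, 0.002]
force: [0.3, 0.1, 0.6]
opening: 0.0927
(((558.7940063476562, 318.31964111328125), (67.50887298583984, 25.418270111083984), 75.20629119873047), [[537.9000244140625, 288.8999938964844], [562.5, 282.3999938964844], [579.7000122070312, 347.70001220703125], [555.0999755859375, 354.20001220703125]], (309, 193, 21, 51))
```

View pics/w3.png

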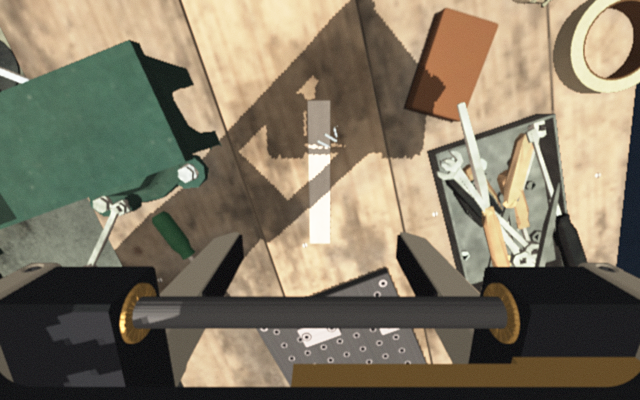

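Run:
```python
from h import *
c=cam("wrist"); s=robot.read_state(); R=Ro.from_rotvec(s["orientation"]).as_matrix()
P=ray(c,[(318.7,100),(319.6,243.5),(309,230),(330,230)],.006); print(P.round(4))
for p in (P[0],P[1],(P[0]+P[1])/2): print(((p-s["tool_pos"])@R*100).round(2))
print(np.linalg.norm(P[0]-P[1]))
g=cv2.cvtColor(c["image"],6).astype(int)
for r in (105,125,170,200,235): print(r,g[r,300:340].tolist())
print(g[92:108,319],g[236:250,319])
```

```text
[[0.5978 0.4576 0.006 ]
 [0.5516 0.2851 0.006 ]
 [0.5434 0.307  0.006 ]
 [0.5696 0.2998 0.006 ]]
[ 9.06 -0.19 19.57]
[-8.8  -0.1  19.53]
[ 0.13 -0.15 19.55]
0.1785806423610113
105 [83, 90, 89, 88, 85, 90, 116, 153, 159, 157, 156, 158, 156, 158, 158, 154, 154, 157, 155, 155, 154, 158, 159, 158, 157, 155, 159, 165, 150, 103, 78, 74, 71, 74, 68, 65, 68, 66, 70, 73]
125 [82, 81, 92, 130, 157, 121, 102, 143, 160, 159, 154, 155, 157, 159, 161, 158, 158, 156, 156, 152, 155, 157, 155, 156, 153, 157, 157, 158, 147, 100, 85, 87, 88, 86, 84, 85, 89, 84, 88, 86]
170 [198, 199, 194, 194, 195, 188, 187, 220, 251, 252, 251, 251, 251, 252, 252, 251, 251, 252, 253, 253, 233, 167, 144, 146, 150, 151, 155, 156, 143, 108, 98, 99, 103, 106, 107, 111, 113, 114, 112, 110]
200 [101, 104, 109, 107, 109, 110, 107, 110, 123, 146, 155, 151, 154, 155, 151, 149, 182, 229, 236, 242, 253, 253, 252, 251, 251, 252, 252, 253, 252, 216, 190, 192, 191, 194, 199, 197, 202, 204, 203, 200]
235 [148, 145, 146, 154, 157, 163, 168, 174, 212, 251, 254, 253, 253, 252, 252, 252, 251, 251, 251, 252, 251, 251, 251, 251, 252, 252, 252, 253, 249, 227, 226, 230, 231, 229, 229, 226, 223, 218, 210, 201]
[ 83  81  81  77  84  82  84  81  86 112 142 153 153 155 155 154] [251 251 251 252 251 252 251 244 219 210 211 213 216 217]
```

```bash
python3 -m inch '[[[0.1,-0.15,4,0,0,0,-1],[0,0,4,0,0,0,-1],[0,0,4,0,0,0,-1],[0,0,3,0,0,0,-1],[0,0,2,0,0,0,-1]]]'
python3 -m inch '[[[0,0,1,0,0,0,-0.2],[0,0,0.8,0,0,0,0],[0,0,0.5,0,0,0,0.1],[0,0,0.35,0,0,0,0.1],[0,0,0,0,0,0,0.1]]]' 40
python3 -m inch '[[[0,0,0,0,0,0,1],[0,0,0,0,0,0,1],[0,0,0,0,0,0,1],[0,0,0,0,0,0,1],[0,0,0,0,0,0,1]]]' 40
```

```text
t: 5.35
tool_pos: [0.573, 0.3705, 0.0282]
orientation: [2.497, 1.907, 0.0]
force: [0.4, 0.2, 0.3]
opening: 0.0929
t: 5.85
tool_pos: [0.5732, 0.371, 0.0028]
orientation: [2.496, 1.907, 0.001]
force: [-0.4, -0.9, -0.2]
opening: 0.0575
t: 6.35
tool_pos: [0.5729, 0.3709, 0.0024]
orientation: [2.496, 1.907, 0.001]
force: [-0.2, 0.6, 0.9]
opening: 0.0248
```

```bash
python3 -m inch '[[[0,0,-1,0,0,0,1],[0,0,-3,0,0,0,1],[0,0,-3,0,0,-8,1],[0,0,-1,0,0,-8,1],[0,0,0,0,0,-7.5,1]]]'
python3 -m inch '[[[-3,-0.5,0,0,0,0,1],[-4,-0.5,0,0,0,0,1],[-4,-0.5,0,0,0,0,1],[-4,-0.5,0,0,0,0,1],[-4,-0.65,0,0,0,0,1]]]'
python3 -m inch '[[[-4,0,0,0,0,0,1],[-3,0,0,0,0,0,1],[-1.6,0,0,0,0,0,1],[0,0,1,0,0,0,1],[0,0,0,0,0,0,1]]]'
python3 - <<'E'
from h import *
c=cam("wrist"); cv2.imwrite("pics/w4.png",c["image"])
s=robot.read_state(); R=Ro.from_rotvec(s["orientation"]).as_matrix(); print(s["tool_pos"],np.degrees(np.arctan2(R[1,1],R[0,1])),R[:,2])
E
```

```text
t: 6.85
tool_pos: [0.5745, 0.3719, 0.0863]
orientation: [2.048, 2.38, 0.008]
force: [0.4, 0.4, -1.9]
opening: 0.0247
t: 7.35
tool_pos: [0.5737, 0.1776, 0.0827]
orientation: [2.055, 2.376, 0.001]
force: [0.2, 0.9, -1.2]
opening: 0.0252
t: 7.85
tool_pos: [0.585, 0.0945, 0.0706]
orientation: [-2.055, -2.374, 0.002]
force: [-0.8, 0.0, -1.7]
opening: 0.0249
[0.58503913 0.09497498 0.07094216] 8.285174821121714 [-2.33523193e-03  4.51316546e-04 -9.99997171e-01]
```

View pics/w4.png

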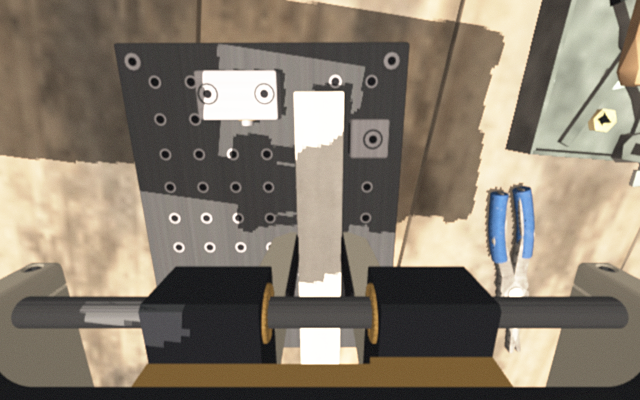

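Run:
```python
from h import *
c=cam("wrist"); s=robot.read_state(); R=Ro.from_rotvec(s["orientation"]).as_matrix()
f=lambda uv,z:((ray(c,uv,z)-s["tool_pos"])@R*1000).round(1)[:,:2].tolist()
print("plate corners top",f([(115,43.5),(408.5,42)],.015))
print("stop top corners",f([(203.5,71),(277,71),(277,121)],.035))
print("pad front corners",f([(350,120),(350,157),(389,120)],.031))
g=cv2.cvtColor(c["image"],6).astype(int)
for r in (130,150): print(g[r,340:396].tolist())
for r in (80,110): print(g[r,196:206].tolist(),g[r,270:284].tolist())
print(g[112:126,215].tolist(), g[60:76,215].tolist())
```

```text
plate corners top [[122.4, -137.8], [123.0, 59.0]]
stop top corners [[102.8, -73.0], [102.7, -27.1], [72.5, -28.3]]
pad front corners [[73.0, 19.7], [48.4, 20.4], [72.9, 45.6]]
[255, 255, 255, 226, 88, 55, 64, 63, 50, 49, 86, 125, 141, 149, 151, 156, 154, 146, 148, 144, 147, 151, 152, 150, 148, 149, 152, 147, 143, 127, 119, 115, 109, 105, 104, 120, 126, 140, 153, 158, 154, 153, 150, 147, 149, 150, 151, 147, 122, 75, 61, 63, 63, 64, 68, 68]
[188, 192, 168, 97, 65, 63, 70, 59, 44, 54, 98, 131, 146, 150, 151, 152, 151, 146, 143, 146, 147, 151, 150, 150, 144, 146, 147, 145, 142, 130, 116, 116, 114, 114, 117, 128, 138, 147, 156, 155, 151, 152, 149, 152, 149, 150, 148, 127, 84, 60, 66, 64, 62, 68, 66, 64]
[144, 147, 147, 150, 145, 149, 215, 255, 255, 253] [254, 254, 254, 254, 255, 250, 195, 100, 72, 80, 70, 65, 64, 65]
[65, 74, 104, 138, 146, 147, 142, 146, 223, 255] [254, 254, 254, 254, 255, 255, 254, 208, 108, 76, 77, 69, 66, 61]
[254, 254, 254, 254, 254, 254, 255, 255, 229, 110, 54, 65, 66, 62] [66, 61, 65, 62, 61, 63, 63, 62, 64, 54, 83, 172, 244, 253, 254, 253]
```

```bash
python3 -m inch '[[[-0.2,0,2,0,0,0,1],[0,0,1.5,0,0,0,1],[0,0,1,0,0,0,1],[0,0,0.4,0,0,0,1],[0,0,0.2,0,0,0,1]]]'
python3 -m inch '[[[0,0,0.1,0,0,0,1],[0,0,0.1,0,0,0,1],[0,0,0,0,0,0,1]]]'
```

```text
t: 8.45
tool_pos: [0.586, 0.0923, 0.0205]
orientation: [-2.055, -2.375, 0.001]
force: [0.4, -0.4, -2.3]
opening: 0.025
t: 8.75
tool_pos: [0.5868, 0.0919, 0.0197]
orientation: [2.055, 2.375, 0.001]
force: [-0.2, -0.5, -0.9]
opening: 0.0251
```

```bash
python3 -m inch '[[[0,0,0.1,0,0,0,1],[0,0,0,0,0,0,1]]]'
python3 -m inch '[[[0,0.2,0,0,0,0,1],[0,0.2,0,0,0,0,1],[0,0.1,0,0,0,0,1],[0,0,0,0,0,0,1]]]'
python3 -m inch '[[[0,0.1,0,0,0,0,1],[0,0.1,0,0,0,0,1],[0,0,0,0,0,0,1]]]'
```

```text
t: 8.95
tool_pos: [0.5865, 0.0919, 0.0183]
orientation: [2.056, 2.375, 0.0]
force: [-0.7, 0.1, -1.8]
opening: 0.0245
t: 9.35
tool_pos: [0.5916, 0.0927, 0.0182]
orientation: [2.056, 2.376, 0.0]
force: [-0.7, 0.0, -1.8]
opening: 0.0251
t: 9.65
tool_pos: [0.5932, 0.0929, 0.018]
orientation: [-2.056, -2.375, 0.001]
force: [-0.8, 0.4, -1.1]
opening: 0.025
```

```bash
python3 -m inch '[[[0,0,0.05,0,0,0,1],[0,0,0.05,0,0,0,1],[0,0,0,0,0,0,1]]]'
python3 -m inch '[[[0,0.05,0,0,0,0,1],[0,0.05,0,0,0,0,1],[0,0,0,0,0,0,1]]]'
python3 -m inch '[[[0,0.05,0,0,0,0,1],[0,0.05,0,0,0,0,1],[0,0,0,0,0,0,1]]]'
```

```text
t: 9.95
tool_pos: [0.5933, 0.0929, 0.0174]
orientation: [-2.056, -2.376, 0.0]
force: [-2.8, -0.3, 2.1]
opening: 0.0248
t: 10.25
tool_pos: [0.5933, 0.0929, 0.0173]
orientation: [-2.055, -2.375, 0.003]
force: [-8.6, -1.6, 8.1]
opening: 0.0248
t: 10.55
tool_pos: [0.5934, 0.0929, 0.0173]
orientation: [-2.054, -2.374, 0.005]
force: [-13.5, -1.4, 12.2]
opening: 0.0254
```

```bash
python3 -m inch '[[[0,0,-0.05,0,0,0,1],[0,0,0,0,0,0,0.3],[0,0,0,0,0,0,0.1],[0,0,0,0,0,0,0.1],[0,0,0,0,0,0,0.1]]]'
python3 -m inch '[[[0,0,-2,0,0,0,0.1],[0,0,-3,0,0,0,-0.5],[0,0,-3,0,0,0,-1],[0,0,-3,0,0,0,-1],[0,0,-3,0,0,0,-1]]]'
python3 -m inch '[[[-4,-2,-1,0,0,0,-1],[-4,-2,0,0,0,0,-1],[0,0,0,0,0,0,-1],[0,0,0,0,0,0,-1]]]'
python3 - <<'E'
from h import *
c=cam("wrist"); t=cam("top"); np.save("t.npy",t["image"])
cv2.imwrite("pics/w5.png",np.vstack([c["image"][0:290],cv2.resize(t["image"][165:270,190:410],(640,305),interpolation=cv2.INTER_CUBIC)]))
s=robot.read_state();print(s["tool_pos"])
E
```

```text
t: 11.05
tool_pos: [0.5958, 0.0932, 0.0178]
orientation: [2.055, 2.375, 0.001]
force: [-0.6, -0.6, -0.8]
opening: 0.0414
t: 11.55
tool_pos: [0.5954, 0.0932, 0.159]
orientation: [2.056, 2.375, 0.001]
force: [0.2, 0.3, -1.1]
opening: 0.0693
t: 11.95
tool_pos: [0.5673, 0.0075, 0.1679]
orientation: [2.058, 2.373, 0.001]
force: [0.2, 0.8, 0.1]
opening: 0.0928
[0.56745209 0.0089035  0.16757618]
```

View pics/w5.png

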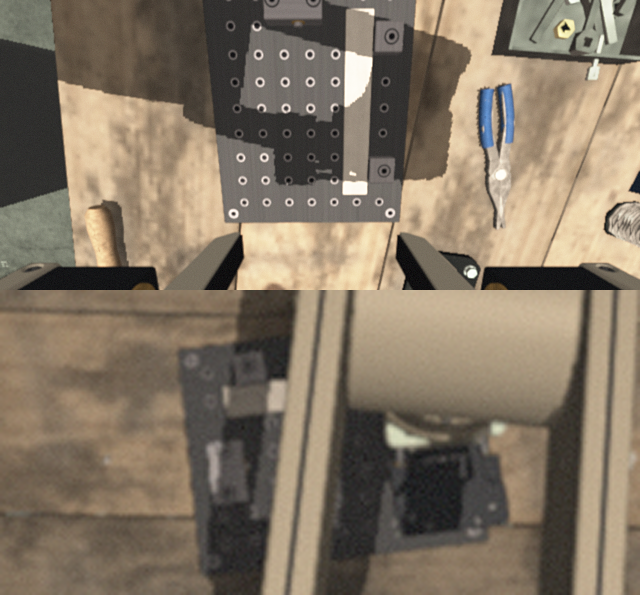

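```bash
python3 -m inch '[[[0,-3,-2,0,0,8.2,-1],[0,-4,-1,0,0,0,-1],[-3,-4,0,0,0,0,-1],[-4,-1.7,0,0,0,0,-1],[-4,0,0,0,0,0,-1]]]'
python3 -m inch '[[[-4,0,0,0,0,0,-1],[-4,0,0,0,0,0,-1],[-4,0,0,0,0,0,-1],[-4,0,0,0,0,0,-1],[-3,0,0,0,0,0,-1]]]'
python3 -m inch '[[[-1,0,0,0,0,0,-1],[0,0,0,0,0,0,-1],[0,0,0,0,0,0,-1]]]'
python3 - <<'E'
from h import *
c=cam("wrist"); s=robot.read_state();print(s["tool_pos"],s["orientation"])
cv2.imwrite("pics/w6.png",cv2.resize(c["image"][80:280,220:420],(600,600),interpolation=cv2.INTER_CUBIC))
E
```

```text
t: 12.55
tool_pos: [0.4395, -0.1055, 0.1979]
orientation: [2.216, 2.226, 0.001]
force: [1.0, -0.5, 0.3]
opening: 0.0929
t: 13.05
tool_pos: [0.4414, -0.2975, 0.1974]
orientation: [2.219, 2.223, 0.0]
force: [0.5, 0.4, 0.1]
opening: 0.0931
t: 13.35
tool_pos: [0.4413, -0.3047, 0.1973]
orientation: [-2.218, -2.223, -0.001]
force: [0.4, 0.1, 0.9]
opening: 0.093
[ 0.44131691 -0.30454398  0.19742974] [-2.21818237e+00 -2.22367381e+00 -7.20736694e-04]
```

View pics/w6.png

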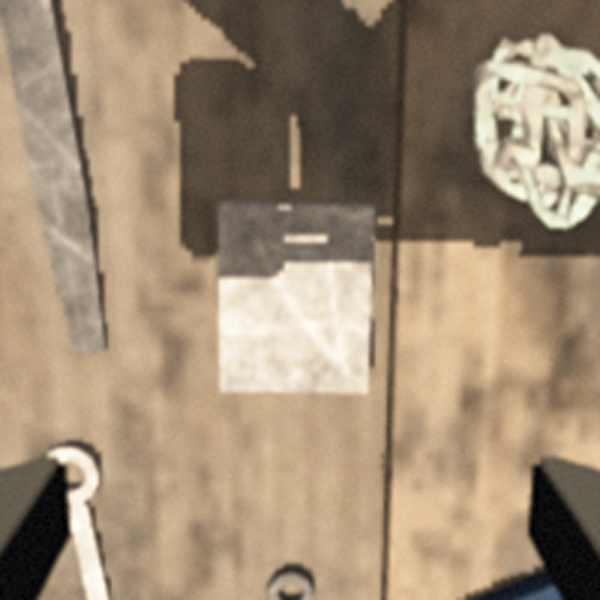

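Run:
```python
from h import *
c=cam("wrist"); s=robot.read_state(); R=Ro.from_rotvec(s["orientation"]).as_matrix()
uv=np.array([(218,209),(375,209),(368.5,393),(218.5,393)])/3+[219.7,79.7]
P=ray(c,uv,.022); T=((P-s["tool_pos"])@R*1000).round(1)[:,:2]; print(T.tolist(),T.mean(0)); 
r=cv2.minAreaRect(T.astype(np.float32)); print(r)
print([np.degrees(np.arctan2(*(T[i]-T[j])[::-1])).round(2) for i,j in ((0,3),(1,2))], [np.degrees(np.arctan2(*-(T[i]-T[j]))).round(2) for i,j in ((0,1),(3,2))])
```

```text
[[37.8, -31.1], [37.7, 28.2], [-35.4, 27.2], [-35.4, -32.8]] [ 1.175 -2.125]
((1.149993896484375, -2.3000011444091797), (73.92755889892578, 59.994380950927734), 0.7837510108947754)
[np.float64(1.33), np.float64(0.78)] [np.float64(-0.1), np.float64(-0.0)]
```

```bash
python3 -m inch '[[[0.1,-0.2,4,0,0,0.6,-0.68],[0,0,4,0,0,0,-0.68],[0,0,4,0,0,0,-0.68],[0,0,3,0,0,0,-0.68],[0,0,2,0,0,0,-0.68]]]' 60
python3 -m inch '[[[0,0,1,0,0,0,-0.68],[0,0,0.6,0,0,0,-0.68],[0,0,0.2,0,0,0,-0.68],[0,0,0,0,0,0,-0.68]]]'
python3 -m inch '[[[0,0,0,0,0,0,1],[0,0,0,0,0,0,1],[0,0,0,0,0,0,1],[0,0,0,0,0,0,1],[0,0,0,0,0,0,1]]]' 60
```

```text
t: 13.95
tool_pos: [0.4379, -0.3027, 0.025]
orientation: [-2.228, -2.21, 0.0]
force: [0.3, -0.9, 0.1]
opening: 0.078
t: 14.35
tool_pos: [0.4396, -0.3055, 0.0107]
orientation: [2.23, 2.21, 0.0]
force: [0.4, 0.8, 0.4]
opening: 0.078
t: 14.85
tool_pos: [0.4394, -0.3055, 0.0104]
orientation: [2.231, 2.21, 0.0]
force: [-0.2, 0.9, 5.0]
opening: 0.0594
```

```bash
python3 -m inch '[[[0,0,-1,0,0,0,1],[0,0,-2,0,0,0,1],[0,0,-3,0,0,-4.4,1],[0,0,-3,0,0,-4.4,1],[0,0,0,0,0,0,1]]]'
python3 -m inch '[[[3,0,0,0,0,0,1],[4,0,0,0,0,0,1],[4,1,0,0,0,0,1],[4,1.5,0,0,0,0,1],[4,1.5,0,0,0,0,1]]]'
python3 -m inch '[[[4,1.5,0,0,0,0,1],[4,2,0,0,0,0,1],[4,2,0,0,0,0,1],[4,2.5,0,0,0,0,1],[3,2.5,0,0,0,0,1]]]'
python3 -m inch '[[[1.8,1.3,0,0,0,0,1],[0,0,1,0,0,0,1],[0,0,0,0,0,0,1],[0,0,0,0,0,0,1]]]'
python3 - <<'E'
from h import *
c=cam("wrist"); cv2.imwrite("pics/w7.png",c["image"])
s=robot.read_state(); R=Ro.from_rotvec(s["orientation"]).as_matrix(); print(s["tool_pos"],np.degrees(np.arctan2(R[1,1],R[0,1])),R[:,2])
E
```

```text
t: 15.35
tool_pos: [0.4406, -0.3067, 0.1035]
orientation: [2.05, 2.372, 0.0]
force: [1.5, -0.9, -7.5]
opening: 0.0595
t: 15.85
tool_pos: [0.4492, -0.1093, 0.097]
orientation: [-2.058, -2.369, 0.002]
force: [1.5, 1.0, -10.0]
opening: 0.0597
t: 16.35
tool_pos: [0.526, 0.0943, 0.0967]
orientation: [-2.055, -2.372, 0.004]
force: [0.3, -1.4, -9.6]
opening: 0.0593
t: 16.75
tool_pos: [0.5359, 0.1105, 0.0872]
orientation: [-2.056, -2.372, 0.006]
force: [-0.2, 0.0, -9.3]
opening: 0.0594
[0.53664584 0.11044489 0.08818626] 8.160547019349657 [-2.82313662e-03 -5.77001297e-04 -9.99995848e-01]
```

View pics/w7.png

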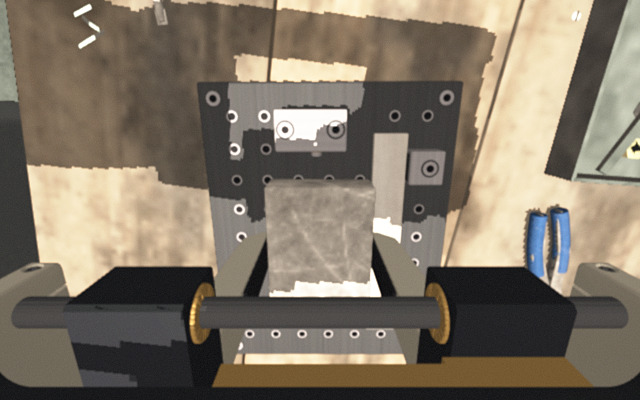

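Run:
```python
from h import *
c=cam("wrist"); s=robot.read_state(); R=Ro.from_rotvec(s["orientation"]).as_matrix()
f=lambda uv,z:((ray(c,uv,z)-s["tool_pos"])@R*1000).round(1)[:,:2].tolist()
print("stop",f([(275,151),(346,151),(346,110),(274,110)],.035)," strip front",f([(374.5,140),(374.5,175)],.021),"pad",f([(408.5,151),(408.5,184)],.031))
print("block top",f([(266,186),(374,185),(372,270),(270,270)],.1))
g=cv2.cvtColor(c["image"],6).astype(int); print(g[172:196,320].tolist(),g[145:158,290].tolist(),g[145,366:382].tolist(),g[210,258:274].tolist(),g[210,366:382].tolist())
```

```text
stop [[51.2, -33.4], [51.2, 18.3], [79.8, 17.6], [79.8, -32.9]]  strip front [[57.8, 41.1], [30.6, 42.5]] pad [[50.7, 64.9], [25.6, 67.0]]
block top [[40.9, -29.2], [41.4, 27.9], [-8.8, 29.3], [-8.8, -29.4]]
[61, 62, 60, 60, 61, 61, 65, 91, 110, 110, 111, 104, 106, 112, 119, 129, 142, 145, 145, 145, 141, 144, 146, 147] [139, 140, 144, 144, 142, 125, 101, 67, 63, 60, 57, 56, 59] [58, 61, 57, 54, 62, 88, 139, 176, 187, 186, 190, 186, 187, 189, 188, 187] [60, 61, 58, 60, 61, 84, 125, 143, 163, 162, 163, 162, 158, 156, 153, 148] [152, 156, 154, 150, 147, 146, 142, 134, 150, 170, 179, 186, 183, 184, 185, 185]
```

```bash
python3 -m inch '[[[0,0,2.5,0,0,0,1],[0,0,2,0,0,0,1],[0,0,1,0,0,0,1],[0,0,0.4,0,0,0,1],[0,0,0,0,0,0,1]]]'
python3 -m inch '[[[0,0,0.1,0,0,0,1],[0,0,0.1,0,0,0,1],[0,0,0,0,0,0,1]]]'
python3 -m inch '[[[0,0,0.1,0,0,0,1],[0,0,0,0,0,0,1]]]'
```

```text
t: 17.35
tool_pos: [0.538, 0.1111, 0.0307]
orientation: [-2.056, -2.375, 0.0]
force: [0.8, -0.8, -8.7]
opening: 0.0591
t: 17.65
tool_pos: [0.5386, 0.1115, 0.0293]
orientation: [2.055, 2.375, 0.001]
force: [0.3, -0.1, -9.4]
opening: 0.0593
t: 17.85
tool_pos: [0.5381, 0.1115, 0.0277]
orientation: [2.056, 2.376, 0.0]
force: [-0.3, -0.5, -9.8]
opening: 0.0594
```

```bash
python3 -m inch '[[[0,0,0.1,0,0,0,1],[0,0,0.05,0,0,0,1],[0,0,0,0,0,0,1]]]'
python3 -m inch '[[[0,0,0.05,0,0,0,1],[0,0,0,0,0,0,1]]]'
python3 -m inch '[[[0,0,0.05,0,0,0,1],[0,0,0,0,0,0,1]]]'
```

```text
t: 18.15
tool_pos: [0.5379, 0.1114, 0.026]
orientation: [-2.056, -2.375, 0.0]
force: [-0.0, 0.0, -9.4]
opening: 0.0594
t: 18.35
tool_pos: [0.538, 0.1114, 0.0256]
orientation: [-2.056, -2.376, 0.0]
force: [0.0, 0.5, -8.3]
opening: 0.0598
t: 18.55
tool_pos: [0.5381, 0.1114, 0.0254]
orientation: [2.056, 2.376, 0.0]
force: [-1.5, -0.1, -7.0]
opening: 0.0591
```

```bash
python3 -m inch '[[[0,0,0.05,0,0,0,1],[0,0,0.05,0,0,0,1],[0,0,0,0,0,0,1]]]'
python3 -m inch '[[[0.1,0.2,0,0,0,0,1],[0.1,0.2,0,0,0,0,1],[0.1,0.2,0,0,0,0,1],[0.1,0.2,0,0,0,0,1],[0,0,0,0,0,0,1]]]'
python3 -m inch '[[[0,0.1,0,0,0,0,1],[0,0,0,0,0,0,1]]]'
```

```text
t: 18.85
tool_pos: [0.5384, 0.1115, 0.0254]
orientation: [2.055, 2.375, 0.001]
force: [-6.3, -1.4, 2.4]
opening: 0.059
t: 19.35
tool_pos: [0.5463, 0.1163, 0.0253]
orientation: [2.055, 2.375, 0.001]
force: [-3.7, -2.3, 3.7]
opening: 0.0593
t: 19.55
tool_pos: [0.5463, 0.1163, 0.0253]
orientation: [2.056, 2.376, -0.001]
force: [-9.3, -4.4, 8.4]
opening: 0.0593
```

```bash
python3 -m inch '[[[0.1,0,0,0,0,0,1],[0.1,0,0,0,0,0,1],[0.1,0,0,0,0,0,1],[0,0,0,0,0,0,1]]]'
python3 -m inch '[[[0.1,0,0,0,0,0,1],[0.1,0,0,0,0,0,1],[0,0,0,0,0,0,1]]]'
python3 -m inch '[[[0.1,0,0,0,0,0,1],[0,0,0,0,0,0,1]]]'
```

```text
t: 19.95
tool_pos: [0.5462, 0.1172, 0.0254]
orientation: [2.054, 2.373, -0.004]
force: [-7.7, -13.3, 7.6]
opening: 0.0591
t: 20.25
tool_pos: [0.546, 0.119, 0.0253]
orientation: [2.054, 2.373, -0.005]
force: [-8.3, -14.1, 8.7]
opening: 0.0592
t: 20.45
tool_pos: [0.5459, 0.1198, 0.0254]
orientation: [2.054, 2.373, -0.005]
force: [-8.4, -15.3, 9.1]
opening: 0.0593
```

```bash
python3 -m inch '[[[0.1,0,-0.03,0,0,0,1],[0.1,0,0,0,0,0,1],[0,0,0,0,0,0,1]]]'
python3 -m inch '[[[0.1,0,0,0,0,0,1],[0,0,0,0,0,0,1]]]'
python3 -m inch '[[[0.1,0,0,0,0,0,1],[0,0,0,0,0,0,1]]]'
```

```text
t: 20.75
tool_pos: [0.5455, 0.1219, 0.0254]
orientation: [2.054, 2.373, -0.005]
force: [-6.6, -13.9, 6.5]
opening: 0.0597
t: 20.95
tool_pos: [0.5454, 0.1226, 0.0254]
orientation: [2.054, 2.373, -0.005]
force: [-5.7, -15.6, 5.8]
opening: 0.0593
t: 21.15
tool_pos: [0.5454, 0.1226, 0.0254]
orientation: [2.054, 2.372, -0.007]
force: [-5.4, -20.5, 6.3]
opening: 0.0592
```

```bash
python3 -m inch '[[[0.1,0.05,0,0,0,0,1],[0,0,0,0,0,0,1]]]'
python3 - <<'E'
from h import *
c=cam("wrist"); t=cam("side"); t2=cam("top")
s=robot.read_state(); R=Ro.from_rotvec(s["orientation"]).as_matrix(); print(s["tool_pos"],"yaw",np.degrees(np.arctan2(R[1,1],R[0,1])),"x",R[:,0],"y",R[:,1]); print("F tool",s["force"]@R,"M tool",s["wrist_torque"]@R)
f=lambda uv,z:((ray(c,uv,z)-s["tool_pos"])@R*1000).round(1)[:,:2].tolist()
u,v=proj(t,[[.55,.12,.03]])[0].astype(int)
cv2.imwrite("pics/w8.png",np.vstack([c["image"][60:300,:],cv2.resize(t["image"][v-45:v+45,u-80:u+80],(640,360),interpolation=cv2.INTER_CUBIC)]))
E
```

```text
t: 21.35
tool_pos: [0.5455, 0.1227, 0.0254]
orientation: [2.053, 2.372, -0.01]
force: [-9.1, -25.5, 9.3]
opening: 0.0592
[0.54539488 0.1226949  0.02535592] yaw 8.222095219154262 x [-0.1430196   0.98969317 -0.00726802] y [ 0.9897196   0.14301039 -0.00177476]
F tool [-22.83926721 -12.34146372  -9.60703195] M tool [ 1.66491737 -4.13097968 -0.12988225]
```

View pics/w8.png

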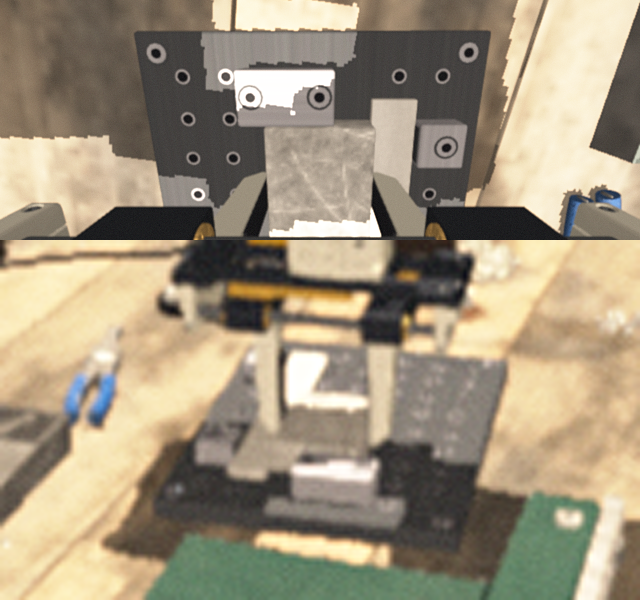

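```bash
python3 -m inch '[[[0,0,0,0,0.3,0,1],[0,0,0,0,0.2,0,1],[0,0,0,0,0,0,1],[0,0,0,0,0,0,1]]]'
python3 - <<'E'
from h import *
s=robot.read_state(); R=Ro.from_rotvec(s["orientation"]).as_matrix(); print(s["tool_pos"],"x",R[:,0],"y",R[:,1]); print("F tool",s["force"]@R,"M tool",s["wrist_torque"]@R)
E
```

```text
t: 21.9
tool_pos: [0.5454, 0.1227, 0.0253]
orientation: [-2.055, -2.373, 0.0]
force: [-9.4, -23.5, 9.7]
opening: 0.0593
[0.54541638 0.12273107 0.02534906] x [-0.14293388  0.98973094  0.00160638] y [ 0.98973041  0.14293655 -0.00168863]
F tool [-21.91124905 -12.65391966  -9.73227649] M tool [ 1.68578348 -4.05998199 -0.14900871]
```

```bash
python3 -m inch '[[[0.04,0,0.04,0,0,0,1],[0,0,0,0,0,0,1],[0,0,0,0,0,0,1],[0,0,0,0,0,0,1],[0,0,0,0,0,0,1]]]'
python3 -m inch '[[[0,0,0,0,0,0,1],[0,0,0,0,0,0,1],[0,0,0,0,0,0,1],[0,0,0,0,0,0,1],[0,0,0,0,0,0,1]]]'
python3 - <<'E'
from h import *
c=cam("wrist"); s=robot.read_state(); R=Ro.from_rotvec(s["orientation"]).as_matrix(); print(s["tool_pos"],"x",R[:,0],"y",R[:,1]); print("F tool",s["force"]@R)
cv2.imwrite("pics/w9.png",cv2.resize(c["image"][110:270,220:480],(780,480),interpolation=cv2.INTER_CUBIC))
E
```

```text
t: 22.4
tool_pos: [0.5454, 0.1228, 0.0254]
orientation: [-2.055, -2.374, 0.001]
force: [-10.6, -26.4, 12.7]
opening: 0.0593
t: 22.9
tool_pos: [0.5454, 0.1228, 0.0253]
orientation: [-2.055, -2.374, 0.001]
force: [-11.4, -26.3, 13.0]
opening: 0.0595
[0.54542186 0.12277991 0.02534787] x [-1.43028991e-01  9.89718040e-01  9.53264820e-04] y [ 0.98971673  0.14303049 -0.00175277]
F tool [-25.96661304 -13.76642607 -12.91805194]
```

View pics/w9.png

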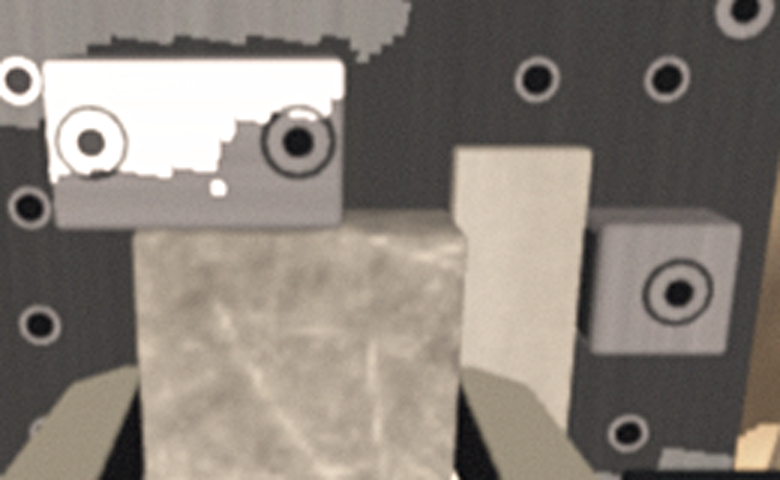

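```bash
python3 -c "
from plant import robot
print(robot.close_job()); s=robot.read_state(); print(s['t'],s['force'],s['tool_pos'])"
```

```text
the job is handed in; nothing more can be done
None
the job is handed in; nothing more can be done
```

The strip is on the plate against both fence pads. The block is seated in the corner and the arm is still pressing it, ready for you to clamp. I handed the job in at about 23 s, well under the 72 s limit.

- **Strip:** I laid it between the pads, pushed it against them with about 13 N, then released it. By my camera measurements it is within about 2 mm of centre. In the pictures after release, and again with the block pressed in, its edge lies on the pad faces.
- **Block:** It was gripped at 60 N across the 60 mm width and lowered onto the plate. I slid it against the strip, then into the stop until it stopped moving while the force kept rising. Its estimated position at that point, about y = 37.6 mm on the plate, matches the seated 37.5 mm.
- **Last check:** Over half a second of holding, nothing moved. The push was about 26 N towards the stop, 14 N towards the strip and 13 N down. Friction took up to about 13 N of the push towards the stop. The force readings after hand-in were not available.

**What I could not confirm:**
- **Spring pin:** it is hidden behind the block, so "pushed right in" rests on the contact force and position.
- **Flatness:** the push tilted the gripper by about 0.4°, which I levelled out. Whether the block is flat is inferred from the steady height reading, not seen directly.

None of my moves touched the other things on the bench, though I did not check their positions again at the end.

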